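# Draw the board carrier into the test fixture and bolt it in

## Robot

A 7-joint arm with a two-finger parallel gripper is mounted at the origin on the work surface. World frame = base frame: x ahead of the robot, y to its left, z up, the work surface at z = 0. Lengths are in m, angles in rad, forces in N, time in s.
With the tool pointing down it reaches from about 0.35 to 0.9 m from the base axis. Payload 8.1 kg.
Tool frame: the origin (TCP) lies between the finger pads; the fingertips stand 8 mm ahead of it and the grasp point (between the pads) lies 11 mm behind it (arm.tcp_to_tips is the distance from the TCP to the fingertips, in m); z points along the fingers, x is the direction in which the jaws open and shut, and the axes are right-handed (so a half turn about z gives the same grasp; the last joint's range is limited). The gripper opens to 92 mm and grips with 3 to 60 N. Pads are 19 mm wide; open, the fingers measure 130 mm over their backs; the gripper's body (75 mm by 190 mm) begins 47 mm behind the grasp point.
Start: joints at [-0.103, 0.434, 0.025, 1.573, -0.012, 1.134, -0.075], TCP at [0.625, -0, 0.235] pointing down, gripper open.
Joint ranges: [-2.62, 2.62], [-0.44, 2.09], [-1.27, 1.32], [0.08, 2.57], [-1.32, 4.46], [0.12, 2], [-2.74, 2.74]. Speed limits (rad/s): [2.22, 2.22, 3.01, 3.01, 3.14, 3.14, 3.14].

## Interface

Orientations are given as a rotation vector (axis times angle).
In Python, from cell import arm, eyes gives the robot as it stands.
- The arm moves only by the tool play_rows, never from a script. Its argument "rows" is a list of rows, each a list of 3 entries, a list of its own where there are three numbers: the shift along the tool's x, y, z each as a share of 50 cm, from -1 to 1, then the turn, a rotation vector about the tool's x, y, z each as a share of 60 degrees, from -1 to 1, then the opening, from -1 (shut) to 1 (fully open), so that 0 is half open. In form: [[[dx, dy, dz], [ax, ay, az], grip], ...]. A call has 1 to 10 rows; each row is the pose to reach, as a shift and turn from the pose commanded when the call began, along the tool's axes at that moment; what a row does not reach only later rows make up. A row lasts 1/10 s, in which the tool goes at most 50 mm and 8.59 degrees, less where a joint would pass 70% of its speed; a pose out of reach is approached as far as the arm can. A call with a number of a shift or a turn outside -1 to 1 is refused whole. A call with a gripper value outside its range is refused whole. The fingers move at their own pace and stop on an object; "newtons" is the grip in N (left out, the last holds). Time passes only in rows, so rows that repeat a pose let the fingers close. It gives the time, the measured TCP pose, the force and the opening at its end, in the units of the state.
- arm.observe(): the state, without advancing time (a new reading comes with each control period).
- eyes.get_image(name): name is "scene" or "side" or "wrist"; returns (picture, depth): 480x640x3 uint8, red, green, blue; 480x640 float32, m along the optical axis (not along the pixel's ray), 0 where there is no reading.
- eyes.get_calibration(name): a dict with "intrinsics" (3x3 intrinsics, pixels), "k1" (the pictures are not rectified: a ray, as slopes to the right and down, at radius r is drawn at 1 + k1 r^2 times it, then the intrinsics apply), "R" (3x3) and "t" (3): a world point X has camera coordinates R X + t. Camera axes: x right, y down, z forward; pixel columns grow to the right and rows downward; lengths in m; the calibration is good to about 2 mm. A picture is of the moment at which its call begins: read the wrist's pose just before it. get_calibration takes no time and is no camera call; for the wrist camera it gives the pose at the moment of the call.
- arm.sign_off(): hands the job in, once; it reports no verdict.
The state is a dict: "clock": time; "joints": joint angles; "dq": joint speeds; "joint_efforts": joint torques, N m; "position": TCP position; "ee_rot": TCP orientation; "force": force on the tool from outside, world axes, zero at the start; "ft_torque": the same for the moment, N m; "width": opening from 0.0 (shut) to 1.0 (fully open).
Only numpy, scipy, OpenCV 4.12 (cv2) and the standard library are available. Lean on these libraries where they do the work, as an engineer would, in place of code of your own. Each camera call takes 0.05 s, during which the arm holds its last target.

## Task

Draw the flat board carrier along its bed in the test fixture towards the connector head at the near end, by pressing lightly on the black rubber thumb pad in its middle and pulling, past the connector's spring contact until it is fully home against the stop. Then slide the bolt fully across behind it and let go. Never press on the carrier with more than about 18 N, and leave everything else on the bench where it is.

Things in the scene. Friction and masses are not known exactly. Their poses are not given: they have to be found in the camera images.
- fixture: Fixed test fixture, 205 x 145 mm. Origin: centre of its underside, on the bench. x runs along the bed, away from the connector head at the near end; the carrier is drawn along -x; y left. Bed top 8 mm up; side rails 16 mm wide, tops 17 mm up, leave a channel 113 mm wide about y = 0; far wall's face at x = +90 mm, as high as the rails. Black connector head: x = -102 to -68 mm, top 31 mm up.
- carrier_mid (a point): Centre of the top of the rubber thumb pad (44 x 44 mm, 1 mm proud) in the middle of the loose carrier: aluminium plate 120 (x) x 110 (y) x 5 mm, 0.15-0.3 kg, with a green board and five chips 2 mm proud. Lies in the channel (1.5 mm play each side), plate top 4 mm below the rail tops, axes as the fixture's, 35-50 mm short of home. Friction on the bed about 0.2, finger on pad about 1. Stiff to press: 20-30 N/mm.
- home (a point): Fixed point: where carrier_mid lies when the carrier is fully home, its near edge on the stop under the hood (25 mm from the fixture's origin towards the connector, 14 mm up). About 12 mm earlier the carrier's near edge meets a sprung brass contact bar hidden under the hood and must lift it 1 mm: the pull needed, 2-4 N on the open bed, rises to about 6-9 N there, so a press under about 8-10 N slips.
- bolt (a joint): Travel of the steel bolt (m), 0 = drawn back, 0.026 = fully across; grows along the fixture's +y; stays where left; about 2 N of friction. Across, its nose stands in the channel 3 mm behind the far edge of the home carrier; a carrier more than 3 mm short of home blocks it.
- bolt_knob (a point): Centre of the top of the bolt's upright round knob, 12 mm in diameter, 36 mm tall, top 52 mm above the bench, on the fixture's right (-y) side at fixture x = +44 mm. It starts at about fixture y = -90 mm and ends at -66 mm. Above 24 mm the space around it is clear.
- screwdriver: Bystander: screwdriver lying beside the fixture's left side, along x. Origin under its middle.
- roller: Bystander: black rubber pinch roller, 34 mm across, 34 mm tall, standing at the fixture's right side near the connector head. Origin under its centre.
- spare_board: Bystander: bare circuit board 100 x 75 x 4 mm with a few parts up to 18 mm tall, left of the screwdriver. Origin: centre of its underside.
- reel: Bystander: tape reel 127 mm across, 15 mm high, lying flat beyond the fixture. Origin under its centre.
- meter: Bystander: panel meter 45 x 75 x 32 mm, lying on its back at the right. Origin under its centre.
- cleaner: Bystander: white spray can 48 mm across, 130 mm tall, at the far right. Origin under its centre.
- dish: Bystander: small steel parts dish 80 mm across, 25 mm high, at the far right. Origin under its centre.
There are look-alikes about, which are no part of the job. What is shaped like the part that bears carrier_mid but orange or yellow is not meant.

How it is judged:
By the outcome, as a careful person would: the job done as asked, in the order asked, and still so for the second after the job is handed in, with the robot touching nothing.
It also fails if it takes over 61 s, if anything falls off the work surface, if the arm or the gripper's body presses on something with over 40 N, if the wrist force passes 120 N, or if a joint passes its speed limit or range.

## Working session

There is one attempt and no reset: what is moved stays moved. The work goes in short steps, Python scripts to look and compute and a tool call to move; the robot and the scene stay as the last step left them, time stands still between calls to the robot, and variables do not carry over. Pictures are saved under pics/ and viewed, and the job is handed in when it is done.

Besides the shell and the picture viewer there is one more tool, called after "Call:" in YAML: its name, and indented under it one key for each argument. play_rows: Moves the arm, as the interface text tells. Its arguments: {"type":"object","properties":{"rows":{"type":"array","items":{"type":"array"}},"newtons":{"type":"number"}},"required":["rows"]}

```bash
mkdir -p pics; ls; python3 - <<'E'
from cell import arm, eyes
import cv2,numpy as np
s=arm.observe(); print(s)
for n in ["scene","side","wrist"]:
    p,d=eyes.get_image(n); cv2.imwrite(f"pics/{n}0.png",p[:,:,::-1]); np.savez(f"pics/{n}0.npz",p=p,d=d,**{k:np.array(v) for k,v in eyes.get_calibration(n).items()})
    c=eyes.get_calibration(n);print(n,c)
E
```

```text
pics
{'clock': 0.0, 'joints': array([-0.10256417,  0.43520543,  0.02500634,  1.57408482, -0.01158994,
        1.13401318, -0.07513129]), 'dq': array([-0.00203657, -0.00187798, -0.00084473,  0.00081178,  0.00281663,
        0.00108565,  0.00048527]), 'joint_efforts': array([ 3.89017032e-04, -6.67853522e+01,  9.84863900e-01, -3.14464223e+01,
       -6.05165795e-02,  4.27553023e-02,  1.12382318e-04]), 'position': array([ 6.24502969e-01, -1.01112282e-04,  2.33961015e-01]), 'ee_rot': array([ 3.14142690e+00, -2.55714195e-04, -2.44596251e-03]), 'force': array([0.32361226, 0.34557498, 0.2955301 ]), 'ft_torque': array([ 0.00353883, -0.00552741, -0.04783184]), 'width': 0.9990351669054547}
scene {'intrinsics': array([[494.01997274,   0.        , 322.78122277],
       [  0.        , 494.01997274, 251.57174703],
       [  0.        ,   0.        ,   1.        ]]), 'k1': -0.06492754399743121, 'R': array([[ 0.76701141,  0.64156226, -0.00955845],
       [ 0.52984438, -0.64170992, -0.55450276],
       [-0.3618818 ,  0.42024545, -0.83212699]]), 't': array([-0.36685893, -0.32756268,  1.31824663])}
side {'intrinsics': array([[621.07110975,   0.        , 315.15398405],
       [  0.        , 621.07110975, 245.09556735],
       [  0.        ,   0.        ,   1.        ]]), 'k1': -0.13395942713029013, 'R': array([[ 0.99468596, -0.10251021,  0.00956551],
       [-0.07005573, -0.74198662, -0.66674436],
       [ 0.07544558,  0.66253114, -0.74522511]]), 't': array([-0.56274225,  0.01825435,  1.22982775])}
wrist {'intrinsics': array([[411.85315384,   0.        , 324.39158919],
       [  0.        , 411.85315384, 234.36998541],
       [  0.        ,   0.        ,   1.        ]]), 'k1': 0.0018878255045552206, 'R': array([[ 9.99997425e-01,  1.72610869e-04, -2.26264770e-03],
       [ 8.39764603e-04, -9.54462960e-01,  2.98328264e-01],
       [-2.10811872e-03, -2.98329396e-01, -9.54460647e-01]]), 't': array([-0.62452325, -0.03971068,  0.39171727])}
```

View pics/scene0.png

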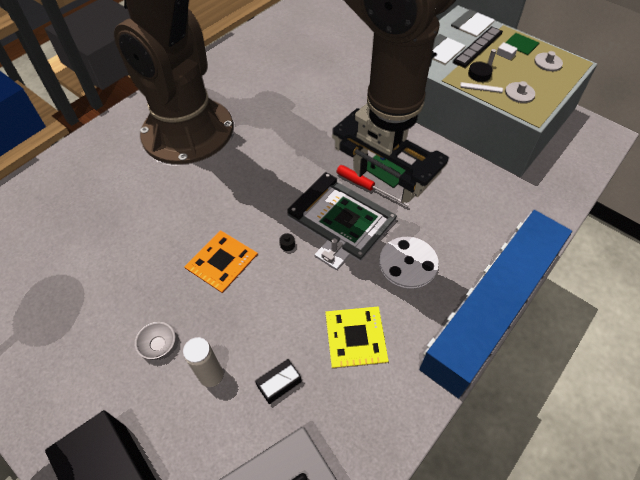

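View pics/side0.png

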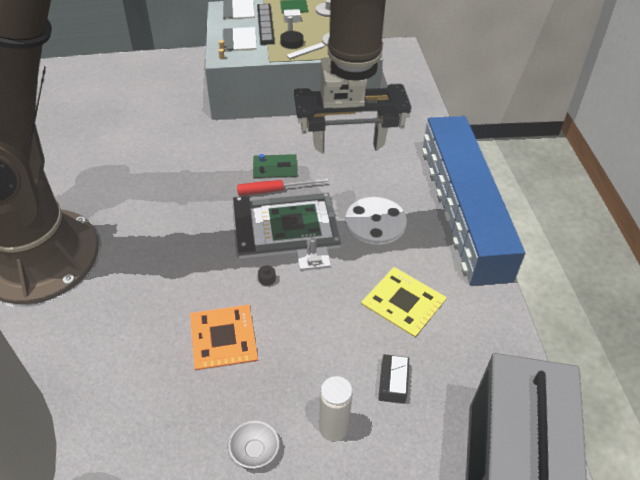

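View pics/wrist0.png

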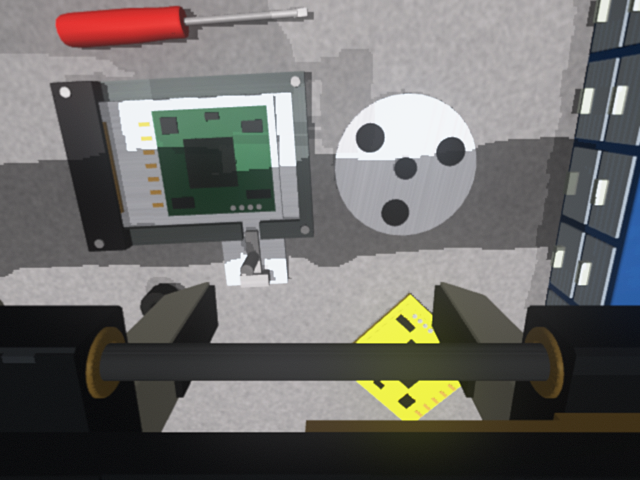

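The wrist view shows the fixture well: the connector head is at px (75-120, 80-250), the green board's black pad at about (210,160), and the bolt knob at about (252,245). I'll enlarge it to measure.

```bash
cat > h.py <<'E'
import numpy as np,cv2
def load(f): return dict(np.load(f))
def ray(c,u,v):
    K=c['intrinsics'];k1=float(c['k1'])
    d=np.array([(u-K[0,2])/K[0,0],(v-K[1,2])/K[1,1]]);x=d.copy()
    for _ in range(30): x=d/(1+k1*(x@x))
    R=c['R'];return -R.T@c['t'],R.T@np.array([x[0],x[1],1])
def onz(c,u,v,z):
    o,d=ray(c,u,v);return o+d*(z-o[2])/d[2]
def proj(c,X):
    p=c['R']@np.asarray(X)+c['t'];s=p[:2]/p[2];s=s*(1+float(c['k1'])*(s@s))
    K=c['intrinsics'];return s*K[0,0]+K[:2,2]
E
python3 - <<'E'
import cv2,numpy as np
from h import *
c=load('pics/wrist0.npz');p=c['p'][:,:,::-1]
cv2.imwrite('pics/w0z.png',cv2.resize(p[70:295,45:345],None,fx=2.6,fy=2.6,interpolation=cv2.INTER_CUBIC))
c=load('pics/side0.npz');p=c['p'][:,:,::-1]
cv2.imwrite('pics/s0z.png',cv2.resize(p[180:285,220:350],None,fx=5.5,fy=5.5,interpolation=cv2.INTER_CUBIC))
E
```

```text
(no output)
```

View pics/w0z.png

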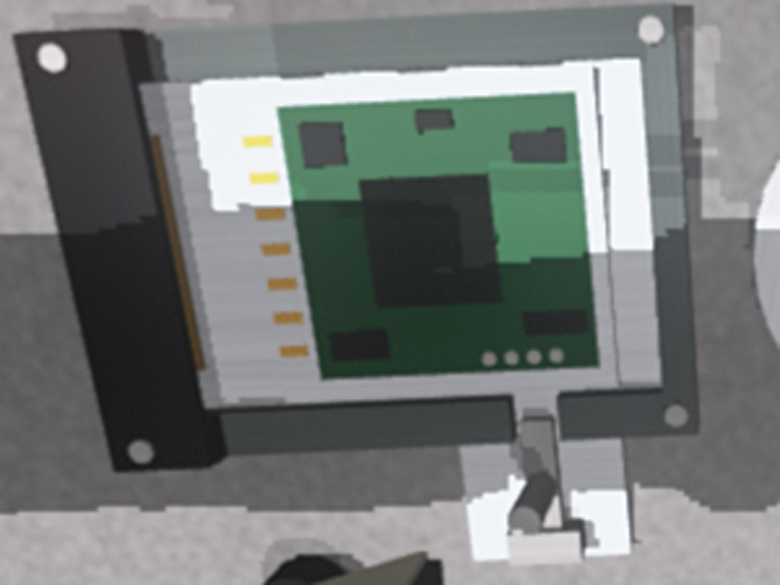

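View pics/s0z.png

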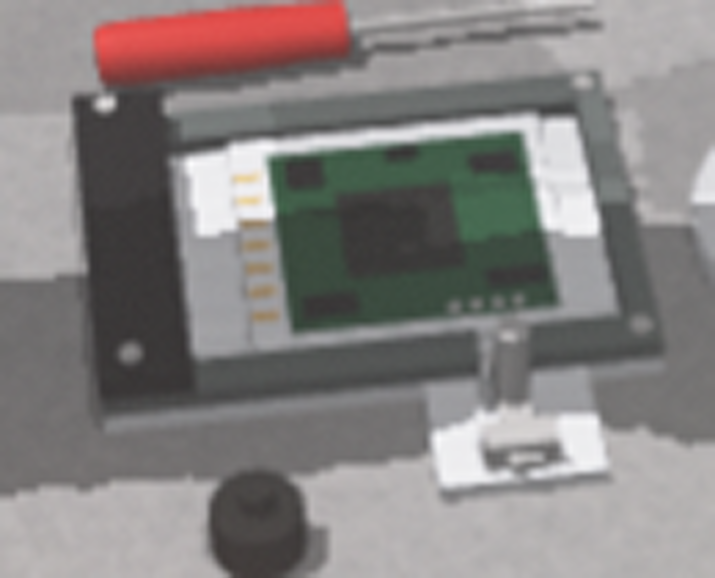

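```bash
python3 - <<'E'
from h import *
w=load('pics/wrist0.npz');s=load('pics/side0.npz')
def W(x,y,z): return onz(w,45+(x+.5)/2.6-.5,70+(y+.5)/2.6-.5,z)
def S(x,y,z): return onz(s,220+(x+.5)/5.5-.5,180+(y+.5)/5.5-.5,z)
for nm,F,pts in [('W',W,dict(pad=[(360,180),(488,174),(502,301),(378,307)],pcb=[(277,107),(574,93),(600,365),(322,379)],scr_far=[(651,29),(676,415)],scr_con=[(52,58),(140,452)],knob=[(526,520)],con=[(15,35),(113,471)])),
 ('S',S,dict(pad=[(337,193),(452,183),(465,265),(348,275)],pcb=[(270,157),(523,132),(559,304),(292,331)],scr_far=[(583,80),(641,323)],scr_con=[(104,103),(130,351)],knob=[(512,332)],con=[(74,96),(100,417)]))]:
    for k,z in dict(pad=.014,pcb=.0145,scr_far=.017,scr_con=.031,knob=.052,con=.031).items():
        P=np.array([F(*q,z) for q in pts[k]]);print(nm,k,P[:,:2].round(4).tolist(),'mean',P.mean(0).round(4))
        if len(P)==4: 
            e=P[1]-P[0]+P[2]-P[3];print('  yaw',np.degrees(np.arctan2(e[1],e[0])))
        if len(P)==2:
            e=P[0]-P[1];print('  yaw',np.degrees(np.arctan2(-e[0],e[1])),np.linalg.norm(e))
# depth check
for (x,y) in [(430,240),(300,230),(660,200),(90,250),(640,100)]:
    u,v=int(45+x/2.6),int(70+y/2.6);o,d=ray(w,u,v);print((x,y),(o+d*w['d'][v,u]).round(4))
E
```

```text
W pad [[0.5004, 0.0511], [0.5438, 0.0531], [0.5458, 0.0098], [0.5023, 0.0077]] mean [0.5231 0.0304 0.014 ]
  yaw 2.735944500316307
W pcb [[0.4755, 0.0747], [0.574, 0.0792], [0.5794, -0.013], [0.4799, -0.0183]] mean [0.5272 0.0306 0.0145]
  yaw 2.8022330023021493
W scr_far [[0.6, 0.0988], [0.6062, -0.0308]] mean [0.6031 0.034  0.017 ]
  yaw 2.744227290805192 0.12980700833992087
W scr_con [[0.4138, 0.0895], [0.42, -0.0402]] mean [0.4169 0.0246 0.031 ]
  yaw 2.7395086063729672 0.12989330887761558
W knob [[0.5574, -0.057]] mean [ 0.5574 -0.057   0.052 ]
W con [[0.4036, 0.0962], [0.4094, -0.0473]] mean [0.4065 0.0245 0.031 ]
  yaw 2.3160585670708067 0.14362846227260007
S pad [[0.4991, 0.0501], [0.5429, 0.0513], [0.5439, 0.0083], [0.5004, 0.0073]] mean [0.5216 0.0292 0.014 ]
  yaw 1.4644657119882574
S pcb [[0.4749, 0.0713], [0.5724, 0.0758], [0.5764, -0.015], [0.4782, -0.0192]] mean [0.5255 0.0282 0.0145]
  yaw 2.5416864001289725
S scr_far [[0.5983, 0.0999], [0.6048, -0.0295]] mean [0.6016 0.0352 0.017 ]
  yaw 2.848501748869562 0.12952400926138344
S scr_con [[0.4133, 0.0898], [0.42, -0.0385]] mean [0.4166 0.0257 0.031 ]
  yaw 3.0097916308995285 0.12843443896062687
S knob [[0.5542, -0.0611]] mean [ 0.5542 -0.0611  0.052 ]
S con [[0.4019, 0.0948], [0.4087, -0.0686]] mean [0.4053 0.0131 0.031 ]
  yaw 2.395638722248398 0.16348792199795378
(430, 240) [0.5227 0.0311 0.0153]
(300, 230) [0.478  0.0345 0.0139]
(660, 200) [0.6015 0.0453 0.0172]
(90, 250) [0.4153 0.0298 0.0319]
(640, 100) [0.5955 0.0771 0.0092]
```

Fixture yaw is about 2.75° and its origin about (0.5084, 0.0294). The carrier pad is at about (0.522, 0.030), roughly 40 mm short of home. Next I shut the fingers and go above the pad, aligned to the fixture.

Call:
play_rows:
  rows:
    - [[-0.1,-0.03,0.1],[0,0,-0.046],-1]
    - [[-0.204,-0.06,0.2],[0,0,-0.046],-1]
    - [[-0.204,-0.06,0.3],[0,0,-0.046],-1]
    - [[-0.204,-0.06,0.34],[0,0,-0.046],-1]
    - [[-0.204,-0.06,0.34],[0,0,-0.046],-1]
    - [[-0.204,-0.06,0.34],[0,0,-0.046],-1]
    - [[-0.204,-0.06,0.34],[0,0,-0.046],-1]
    - [[-0.204,-0.06,0.34],[0,0,-0.046],-1]
    - [[-0.204,-0.06,0.34],[0,0,-0.046],-1]
    - [[-0.204,-0.06,0.34],[0,0,-0.046],-1]
  newtons: 10

```text
clock: 1.15
position: [0.524, 0.0299, 0.0657]
ee_rot: [-3.141, -0.075, -0.003]
force: [-1.2, 0.2, 0.0]
width: 0.179
```

```bash
python3 - <<'E'
from cell import arm, eyes
import cv2,numpy as np
s=arm.observe(); print(s)
for n in ["side","wrist"]:
    p,d=eyes.get_image(n); 
    if n=="side": p=cv2.resize(p[130:290,210:390],None,fx=4,fy=4,interpolation=cv2.INTER_CUBIC)
    cv2.imwrite(f"pics/{n}1.png",p[:,:,::-1])
print(arm.tcp_to_tips)
E
```

```text
{'clock': 1.15, 'joints': array([-0.14740426,  0.48342571, -0.0154188 ,  1.99697298,  0.01188784,
        0.65928063, -0.12268119]), 'dq': array([-0.00217612,  0.00591824, -0.00090672,  0.00974342,  0.00024793,
       -0.00362926,  0.00118399]), 'joint_efforts': array([ 1.76461990e-02, -6.04552674e+01,  4.74269539e-01, -2.15007287e+01,
       -4.06781514e-02,  2.14767078e-02,  2.00880713e-03]), 'position': array([0.52399171, 0.02990794, 0.06574553]), 'ee_rot': array([-3.14053655e+00, -7.50063700e-02, -3.13108319e-03]), 'force': array([-1.20734808,  0.16467787,  0.04205208]), 'ft_torque': array([-0.00568208, -0.0332449 ,  0.02444503]), 'width': 0.17912537388120375}
0.008
```

View pics/side1.png

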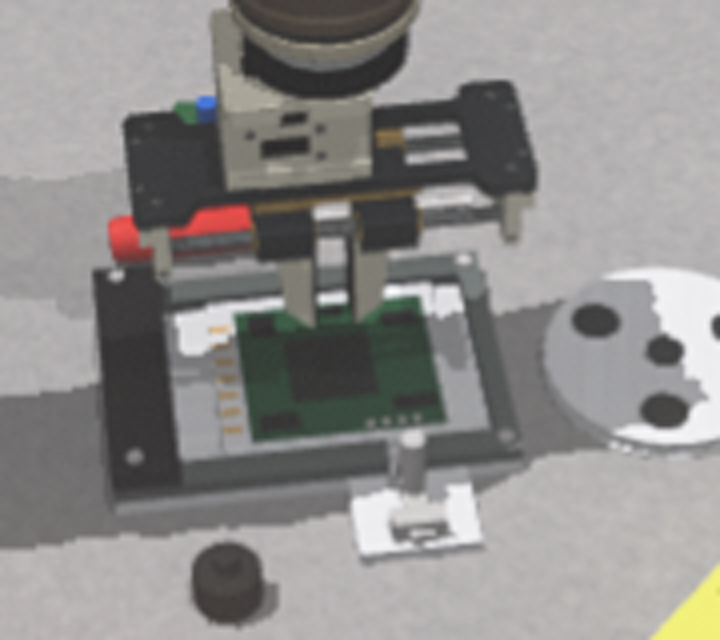

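View pics/wrist1.png

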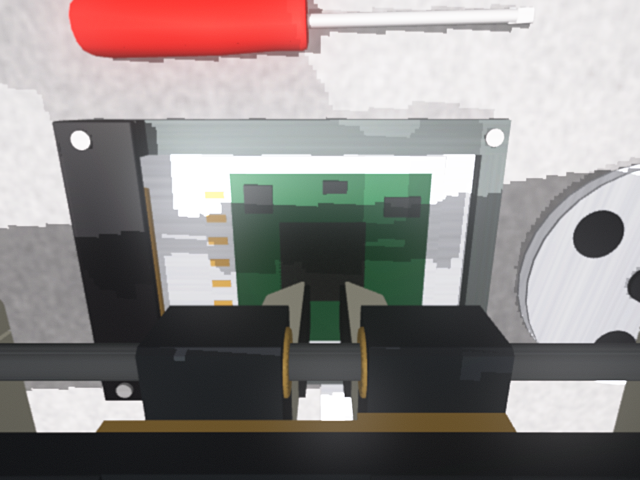

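The fingers hang over the pad but are still closing. I'll lower to just above it while they shut.

Call:
play_rows:
  rows:
    - [[0,0,0.03],[0,0,0],-1]
    - [[0,0,0.06],[0,0,0],-1]
    - [[0,0,0.07],[0,0,0],-1]
    - [[0,0,0.07],[0,0,0],-1]
    - [[0,0,0.07],[0,0,0],-1]
    - [[0,0,0.07],[0,0,0],-1]
    - [[0,0,0.07],[0,0,0],-1]

```text
clock: 1.95
position: [0.5234, 0.03, 0.0303]
ee_rot: [-3.141, -0.075, -0.002]
force: [-0.2, -0.5, 0.4]
width: 0.007
```

Call:
play_rows:
  rows:
    - [[0,0,0.006],[0,0,0],-1]
    - [[0,0,0.01],[0,0,0],-1]
    - [[0,0,0.012],[0,0,0],-1]
    - [[0,0,0.013],[0,0,0],-1]
    - [[0,0,0.013],[0,0,0],-1]
    - [[0,0,0.013],[0,0,0],-1]

```text
clock: 2.55
position: [0.523, 0.03, 0.0232]
ee_rot: [3.141, 0.076, 0.0]
force: [-0.8, 0.0, 0.2]
width: 0.005
```

Call:
play_rows:
  rows:
    - [[0,0,0.001],[0,0,0],-1]
    - [[0,0,0.001],[0,0,0],-1]
    - [[0,0,0.001],[0,0,0],-1]

```text
clock: 2.85
position: [0.523, 0.03, 0.0228]
ee_rot: [3.141, 0.076, 0.0]
force: [-0.6, 0.6, 0.2]
width: 0.011
```

Call:
play_rows:
  rows:
    - [[0,0,0.0006],[0,0,0],-1]
    - [[0,0,0.0006],[0,0,0],-1]
    - [[0,0,0.0006],[0,0,0],-1]

```text
clock: 3.15
position: [0.523, 0.0299, 0.0224]
ee_rot: [3.141, 0.075, 0.0]
force: [0.5, -0.9, -0.1]
width: 0.003
```

Call:
play_rows:
  rows:
    - [[0,0,0.0006],[0,0,0],-1]
    - [[0,0,0.0006],[0,0,0],-1]
    - [[0,0,0.0006],[0,0,0],-1]

```text
clock: 3.45
position: [0.523, 0.03, 0.0223]
ee_rot: [3.141, 0.076, 0.0]
force: [-1.5, -0.9, 6.2]
width: 0.005
```

Call:
play_rows:
  rows:
    - [[0,0,0.0006],[0,0,0],-1]
    - [[0,0,0.0006],[0,0,0],-1]
    - [[0,0,0.0006],[0,0,0],-1]

```text
clock: 3.75
position: [0.5231, 0.03, 0.0223]
ee_rot: [-3.141, -0.075, -0.001]
force: [-1.8, -0.5, 8.8]
width: 0.002
```

Call:
play_rows:
  rows:
    - [[0,0,0.0006],[0,0,0],-1]
    - [[0,0,0.0006],[0,0,0],-1]
    - [[0,0,0.0006],[0,0,0],-1]

```text
clock: 4.05
position: [0.5233, 0.03, 0.0223]
ee_rot: [-3.141, -0.075, -0.001]
force: [-3.4, 0.2, 13.3]
width: 0.007
```

Press is about 13 N. Now pulling slowly.

Call:
play_rows:
  rows:
    - [[-0.001,0,0],[0,0,0],-1]
    - [[-0.002,0,0],[0,0,0],-1]
    - [[-0.003,0,0],[0,0,0],-1]
    - [[-0.004,0,0],[0,0,0],-1]

```text
clock: 4.45
position: [0.5228, 0.03, 0.0223]
ee_rot: [-3.14, -0.075, -0.005]
force: [2.2, -0.4, 5.7]
width: 0.006
```

Call:
play_rows:
  rows:
    - [[0,0,0.0003],[0,0,0],-1]
    - [[0,0,0.0006],[0,0,0],-1]
    - [[0,0,0.0006],[0,0,0],-1]

```text
clock: 4.75
position: [0.5228, 0.03, 0.0223]
ee_rot: [-3.14, -0.075, -0.005]
force: [0.4, 0.8, 11.4]
width: 0.006
```

Call:
play_rows:
  rows:
    - [[-0.001,0,0],[0,0,0],-1]
    - [[-0.002,0,0],[0,0,0],-1]
    - [[-0.003,0,0],[0,0,0],-1]
    - [[-0.004,0,0],[0,0,0],-1]

```text
clock: 5.15
position: [0.5213, 0.0301, 0.0223]
ee_rot: [-3.14, -0.075, -0.007]
force: [2.7, 0.7, 7.9]
width: 0.007
```

Call:
play_rows:
  rows:
    - [[-0.001,0,0.0002],[0,0,0],-1]
    - [[-0.002,0,0.0004],[0,0,0],-1]
    - [[-0.003,0,0.0004],[0,0,0],-1]
    - [[-0.004,0,0.0004],[0,0,0],-1]

```text
clock: 5.55
position: [0.5197, 0.03, 0.0223]
ee_rot: [-3.14, -0.075, -0.008]
force: [2.5, -0.5, 9.4]
width: 0.003
```

Call:
play_rows:
  rows:
    - [[-0.002,0,0.0003],[0,0,0],-1]
    - [[-0.004,0,0.0003],[0,0,0],-1]
    - [[-0.006,0,0.0003],[0,0,0],-1]
    - [[-0.008,0,0.0003],[0,0,0],-1]

```text
clock: 5.95
position: [0.5159, 0.0299, 0.0223]
ee_rot: [-3.14, -0.075, -0.009]
force: [3.3, 0.7, 11.8]
width: 0.003
```

```bash
python3 - <<'E'
from cell import arm, eyes
import cv2,numpy as np
p,d=eyes.get_image("wrist"); print(arm.observe()['force'],arm.observe()['position'])
cv2.imwrite("pics/wrist2.png",p[:,:,::-1])
E
```

```text
[ 2.38802346  0.10896215 11.71850331] [0.51580097 0.02987254 0.02227634]
```

View pics/wrist2.png

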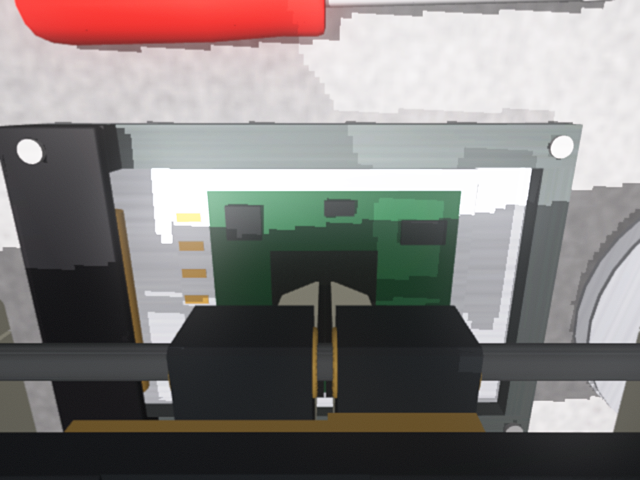

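The carrier follows, with the pad still centred under the fingers (px 271-377 against fingers at 325). Continuing.

Call:
play_rows:
  rows:
    - [[-0.003,0,0],[0,0,0],-1]
    - [[-0.006,0,0],[0,0,0],-1]
    - [[-0.009,0,0],[0,0,0],-1]
    - [[-0.012,0,0],[0,0,0],-1]

```text
clock: 6.4
position: [0.51, 0.0296, 0.0223]
ee_rot: [-3.14, -0.075, -0.009]
force: [2.6, -0.0, 11.7]
width: 0.007
```

Call:
play_rows:
  rows:
    - [[-0.003,0,0],[0,0,0],-1]
    - [[-0.006,0,0],[0,0,0],-1]
    - [[-0.009,0,0],[0,0,0],-1]
    - [[-0.012,0,0],[0,0,0],-1]

```text
clock: 6.8
position: [0.504, 0.0294, 0.0223]
ee_rot: [-3.14, -0.075, -0.009]
force: [3.0, -0.2, 11.3]
width: 0.008
```

Call:
play_rows:
  rows:
    - [[-0.002,0,0.0002],[0,0,0],-1]
    - [[-0.004,0,0.0004],[0,0,0],-1]
    - [[-0.006,0,0.0004],[0,0,0],-1]
    - [[-0.008,0,0.0004],[0,0,0],-1]

```text
clock: 7.2
position: [0.5004, 0.0292, 0.0223]
ee_rot: [-3.14, -0.075, -0.01]
force: [3.1, -0.2, 14.5]
width: 0.008
```

Call:
play_rows:
  rows:
    - [[-0.001,0,0],[0,0,0],-1]
    - [[-0.002,0,0.0002],[0,0,0],-1]
    - [[-0.003,0,0.0002],[0,0,0],-1]
    - [[-0.004,0,0.0002],[0,0,0],-1]

```text
clock: 7.6
position: [0.4987, 0.0291, 0.0223]
ee_rot: [-3.14, -0.075, -0.011]
force: [3.9, -0.1, 14.5]
width: 0.006
```

Call:
play_rows:
  rows:
    - [[-0.001,0,0],[0,0,0],-1]
    - [[-0.002,0,0],[0,0,0],-1]

```text
clock: 7.8
position: [0.4976, 0.0291, 0.0222]
ee_rot: [-3.14, -0.075, -0.011]
force: [3.6, 0.6, 15.0]
width: 0.004
```

Call:
play_rows:
  rows:
    - [[-0.001,0,0],[0,0,0],-1]
    - [[-0.002,0,0],[0,0,0],-1]

```text
clock: 8.0
position: [0.4967, 0.029, 0.0223]
ee_rot: [-3.14, -0.075, -0.011]
force: [3.7, 0.7, 14.3]
width: 0.002
```

Call:
play_rows:
  rows:
    - [[-0.001,0,0],[0,0,0],-1]
    - [[-0.002,0,0],[0,0,0],-1]

```text
clock: 8.2
position: [0.4957, 0.029, 0.0223]
ee_rot: [-3.14, -0.075, -0.011]
force: [3.6, -0.3, 14.2]
width: 0.004
```

Call:
play_rows:
  rows:
    - [[-0.001,0,0],[0,0,0],-1]
    - [[-0.002,0,0],[0,0,0],-1]

```text
clock: 8.4
position: [0.4953, 0.029, 0.0223]
ee_rot: [-3.14, -0.075, -0.013]
force: [5.8, -0.2, 10.3]
width: 0.005
```

Call:
play_rows:
  rows:
    - [[-0.001,0,0],[0,0,0],-1]
    - [[-0.002,0,0],[0,0,0],-1]

```text
clock: 8.6
position: [0.495, 0.029, 0.0223]
ee_rot: [-3.14, -0.075, -0.015]
force: [7.8, -0.2, 7.7]
width: 0.003
```

Call:
play_rows:
  rows:
    - [[-0.001,0,0],[0,0,0],-1]
    - [[-0.002,0,0],[0,0,0],-1]

```text
clock: 8.8
position: [0.494, 0.029, 0.0223]
ee_rot: [-3.14, -0.075, -0.015]
force: [6.8, 0.6, 8.8]
width: 0.008
```

It met the contact at x≈0.495, and the press dropped as the pull rose. Restoring the press.

Call:
play_rows:
  rows:
    - [[0,0,0.0004],[0,0,0],-1]
    - [[0,0,0.0008],[0,0,0],-1]
    - [[0,0,0.0008],[0,0,0],-1]

```text
clock: 9.1
position: [0.4939, 0.029, 0.0222]
ee_rot: [-3.14, -0.075, -0.014]
force: [6.0, -0.5, 16.4]
width: 0.001
```

Call:
play_rows:
  rows:
    - [[-0.001,0,0],[0,0,0],-1]
    - [[-0.002,0,0],[0,0,0],-1]

```text
clock: 9.3
position: [0.4935, 0.029, 0.0223]
ee_rot: [-3.139, -0.075, -0.016]
force: [7.9, -0.5, 12.0]
width: 0.011
```

Call:
play_rows:
  rows:
    - [[-0.001,0,0.0002],[0,0,0],-1]
    - [[-0.002,0,0.0002],[0,0,0],-1]

```text
clock: 9.5
position: [0.4926, 0.0289, 0.0222]
ee_rot: [-3.139, -0.075, -0.016]
force: [6.8, 0.4, 15.1]
width: 0.007
```

Call:
play_rows:
  rows:
    - [[-0.001,0,0.0001],[0,0,0],-1]
    - [[-0.002,0,0.0002],[0,0,0],-1]

```text
clock: 9.7
position: [0.4915, 0.0289, 0.0222]
ee_rot: [-3.139, -0.075, -0.016]
force: [6.9, 0.3, 16.4]
width: 0.004
```

Call:
play_rows:
  rows:
    - [[-0.001,0,-0.0002],[0,0,0],-1]
    - [[-0.002,0,-0.0002],[0,0,0],-1]
    - [[-0.003,0,-0.0002],[0,0,0],-1]
    - [[-0.004,0,-0.0002],[0,0,0],-1]

```text
clock: 10.1
position: [0.4893, 0.0288, 0.0223]
ee_rot: [-3.139, -0.075, -0.016]
force: [5.9, -0.3, 16.0]
width: 0.008
```

Call:
play_rows:
  rows:
    - [[-0.001,0,0],[0,0,0],-1]
    - [[-0.002,0,0],[0,0,0],-1]
    - [[-0.003,0,0],[0,0,0],-1]

```text
clock: 10.4
position: [0.4879, 0.0287, 0.0222]
ee_rot: [-3.139, -0.075, -0.016]
force: [6.4, 0.1, 15.0]
width: 0.007
```

```bash
python3 - <<'E'
from cell import arm, eyes
import cv2,numpy as np
c=eyes.get_calibration("wrist");p,d=eyes.get_image("wrist"); print(arm.observe()['force'],arm.observe()['position'])
cv2.imwrite("pics/wrist3.png",p[:,:,::-1]);np.savez("pics/wrist3.npz",p=p,d=d,**c)
E
```

```text
[ 6.49941511  0.08717007 15.39320938] [0.48775573 0.02871078 0.02222947]
```

View pics/wrist3.png

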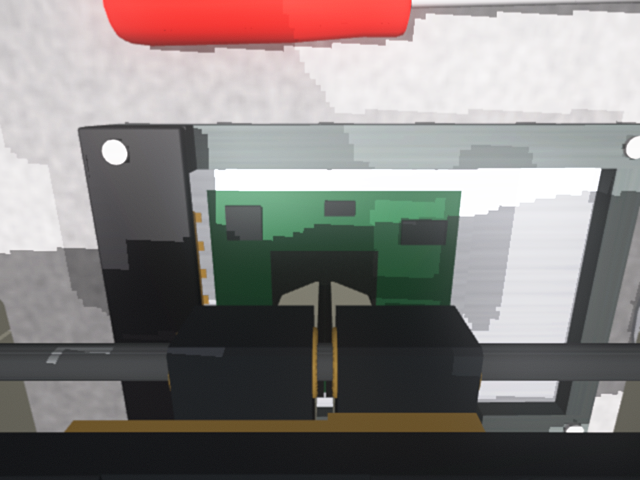

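There is no slip so far: the pad is still at px 271-377. About 4-5 mm remain.

Call:
play_rows:
  rows:
    - [[-0.001,0,0],[0,0,0],-1]
    - [[-0.002,0,0],[0,0,0],-1]
    - [[-0.003,0,0],[0,0,0],-1]
    - [[-0.004,0,0],[0,0,0],-1]

```text
clock: 10.85
position: [0.4859, 0.0286, 0.0222]
ee_rot: [-3.139, -0.075, -0.016]
force: [6.3, 0.2, 15.9]
width: 0.005
```

Call:
play_rows:
  rows:
    - [[-0.001,0,0],[0,0,0],-1]
    - [[-0.002,0,0],[0,0,0],-1]

```text
clock: 11.05
position: [0.4849, 0.0286, 0.0222]
ee_rot: [-3.139, -0.075, -0.016]
force: [7.0, 0.3, 15.7]
width: 0.008
```

Call:
play_rows:
  rows:
    - [[-0.001,0,0],[0,0,0],-1]
    - [[-0.002,0,0],[0,0,0],-1]

```text
clock: 11.25
position: [0.4839, 0.0286, 0.0222]
ee_rot: [-3.139, -0.075, -0.016]
force: [6.0, 0.8, 16.2]
width: 0.007
```

Call:
play_rows:
  rows:
    - [[-0.001,0,0],[0,0,0],-1]
    - [[-0.002,0,0],[0,0,0],-1]

```text
clock: 11.45
position: [0.4832, 0.0286, 0.0222]
ee_rot: [-3.139, -0.075, -0.017]
force: [9.0, -0.3, 12.8]
width: 0.01
```

Call:
play_rows:
  rows:
    - [[-0.001,0,0],[0,0,0],-1]
    - [[-0.002,0,0],[0,0,0],-1]

```text
clock: 11.65
position: [0.4831, 0.0287, 0.0223]
ee_rot: [-3.139, -0.075, -0.019]
force: [10.9, 1.1, 10.7]
width: 0.01
```

Call:
play_rows:
  rows:
    - [[-0.001,0,0],[0,0,0],-1]
    - [[-0.002,0,0],[0,0,0],-1]

```text
clock: 11.85
position: [0.4822, 0.0286, 0.0223]
ee_rot: [-3.139, -0.075, -0.02]
force: [11.5, 0.4, 10.2]
width: 0.004
```

The force rose sharply at x=0.483, the expected home, and then the finger began to slip, so the carrier is on the stop. Lifting straight up.

Call:
play_rows:
  rows:
    - [[0,0,-0.002],[0,0,0],-1]
    - [[0,0,-0.006],[0,0,0],-1]
    - [[0,0,-0.03],[0,0,0],-1]
    - [[0,0,-0.08],[0,0,0],-1]
    - [[0,0,-0.16],[0,0,0],-1]
    - [[0,0,-0.24],[0,0,0],-1]
    - [[0,0,-0.3],[0,0,0],-1]
    - [[0,0,-0.3],[0,0,0],-1]
    - [[0,0,-0.3],[0,0,0],-1]

```text
clock: 12.75
position: [0.4752, 0.0276, 0.1707]
ee_rot: [-3.141, -0.075, -0.001]
force: [0.9, 0.1, -0.2]
width: 0.006
```

```bash
python3 - <<'E'
from cell import arm, eyes
import cv2,numpy as np
c=eyes.get_calibration("wrist");p,d=eyes.get_image("wrist"); s=arm.observe();print(s['clock'],s['force'],s['position'])
cv2.imwrite("pics/wrist4.png",p[:,:,::-1]);np.savez("pics/wrist4.npz",p=p,d=d,**c)
c=eyes.get_calibration("side");p,d=eyes.get_image("side");np.savez("pics/side4.npz",p=p,d=d,**c)
cv2.imwrite("pics/side4.png",cv2.resize(p[180:285,220:350,::-1],None,fx=5.5,fy=5.5,interpolation=cv2.INTER_CUBIC))
E
```

```text
12.8 [-0.8814045  -0.39932989  0.19710929] [0.47464011 0.02760387 0.16971009]
```

View pics/wrist4.png

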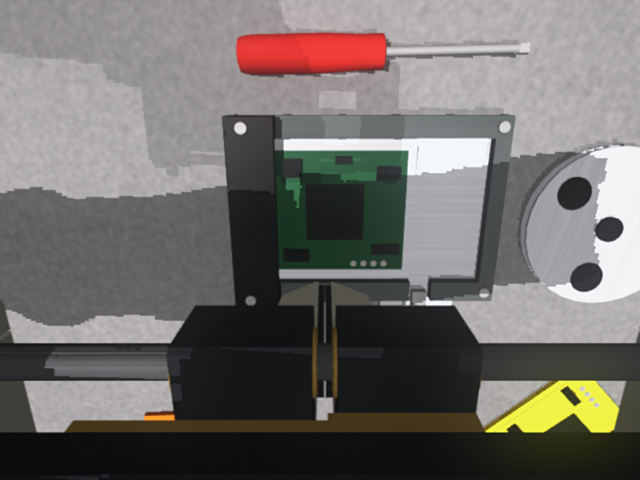

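View pics/side4.png

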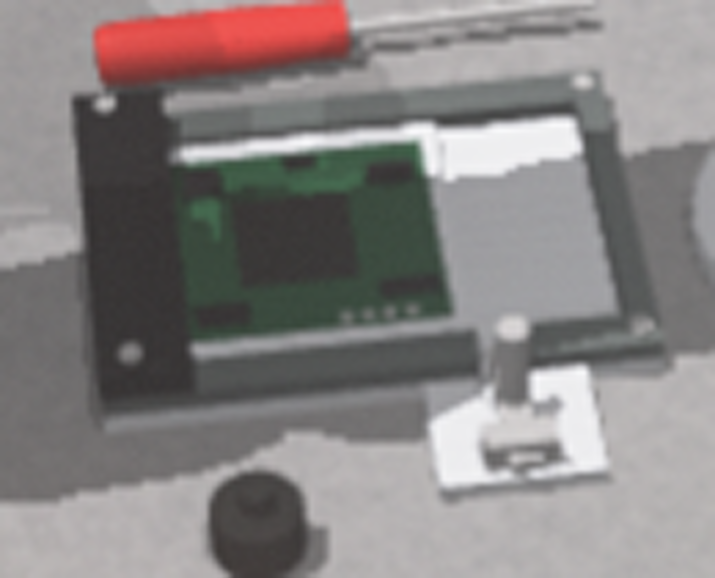

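The carrier is under the hood and home, with the bed behind it clear. I'll check the pad against home numerically, then go to the outer side of the bolt knob.

```bash
python3 - <<'E'
from h import *
w=load('pics/wrist4.npz');s=load('pics/side4.npz')
P=np.array([onz(w,u,v,.014) for u,v in [(307,184),(363,184),(363,240),(306,239)]]);print('W',P.mean(0))
S=lambda x,y,z: onz(s,220+(x+.5)/5.5-.5,180+(y+.5)/5.5-.5,z)
P=np.array([S(*q,.014) for q in [(236,197),(351,189),(357,273),(242,283)]]);print('S',P.mean(0), 'before .5216 .0292')
print('screws', onz(w,240,128,.031),onz(w,505,127,.017))
print('knob',S(513,327,.052))
E
```

```text
W [0.48337266 0.02900612 0.014     ]
S [0.48260382 0.02954764 0.014     ] before .5216 .0292
screws [0.4148596  0.08935808 0.031     ] [0.60121422 0.09834863 0.017     ]
knob [ 0.55475935 -0.0588278   0.052     ]
```

Call:
play_rows:
  rows:
    - [[0.05,0.08,0],[0,0,0],-1]
    - [[0.1,0.15,0],[0,0,0],-1]
    - [[0.156,0.228,0],[0,0,0],-1]
    - [[0.156,0.228,0],[0,0,0],-1]
    - [[0.156,0.228,0.08],[0,0,0],-1]
    - [[0.156,0.228,0.14],[0,0,0],-1]
    - [[0.156,0.228,0.16],[0,0,0],-1]
    - [[0.156,0.228,0.16],[0,0,0],-1]

```text
clock: 13.65
position: [0.5572, -0.0821, 0.088]
ee_rot: [-3.14, -0.076, 0.008]
force: [-0.2, 0.7, 0.4]
width: 0.006
```

```bash
python3 - <<'E'
from cell import arm, eyes
import cv2,numpy as np
c=eyes.get_calibration("wrist");p,d=eyes.get_image("wrist"); s=arm.observe();print(s['clock'],s['force'],s['position'])
cv2.imwrite("pics/wrist5.png",p[:,:,::-1]);np.savez("pics/wrist5.npz",p=p,d=d,**c)
c=eyes.get_calibration("side");p,d=eyes.get_image("side");np.savez("pics/side5.npz",p=p,d=d,**c)
cv2.imwrite("pics/side5.png",cv2.resize(p[180:300,240:390,::-1],None,fx=5,fy=5,interpolation=cv2.INTER_CUBIC))
E
```

```text
13.7 [ 0.65370313  0.47170415 -0.12819608] [ 0.55840208 -0.08219054  0.08960639]
```

View pics/wrist5.png

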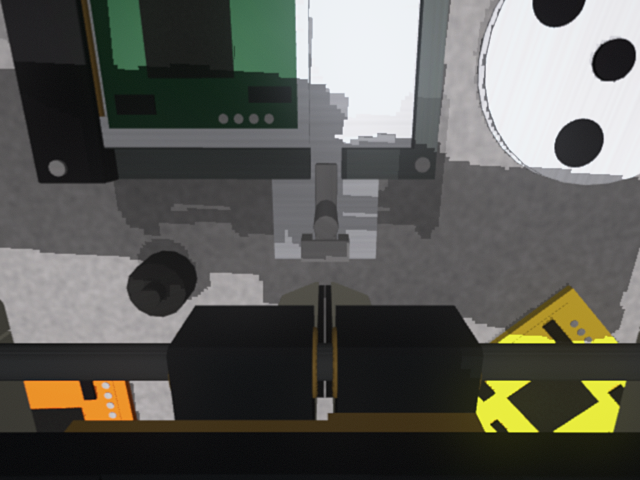

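View pics/side5.png

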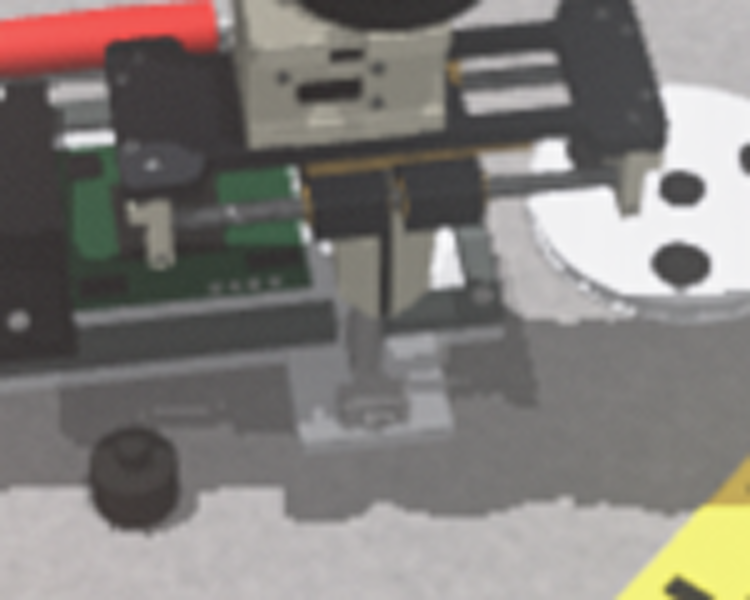

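The fingers (px 325) line up with the knob (px 325, 225), on its outer side. Checking the gap, then lowering.

```bash
python3 - <<'E'
from h import *
w=load('pics/wrist5.npz')
print(onz(w,325,227,.052),proj(w,[.5567,-.0584,.052]),proj(w,[.5582,-.0822,.0816]))
E
```

```text
[ 0.55636034 -0.05754986  0.052     ] [325.63086625 228.76275696] [326.17270653 303.19967613]
```

Call:
play_rows:
  rows:
    - [[0,0,0.03],[0,0,0],-1]
    - [[0,0,0.06],[0,0,0],-1]
    - [[0,0,0.08],[0,0,0],-1]
    - [[0,0,0.09],[0,0,0],-1]
    - [[0,0,0.1],[0,0,0],-1]
    - [[0,0,0.1],[0,0,0],-1]
    - [[0,0,0.1],[0,0,0],-1]

```text
clock: 14.45
position: [0.5593, -0.0825, 0.0405]
ee_rot: [3.141, 0.075, 0.001]
force: [-0.3, -0.2, 0.4]
width: 0.007
```

Call:
play_rows:
  rows:
    - [[0,-0.006,0],[0,0,0],-1]
    - [[0,-0.012,0],[0,0,0],-1]
    - [[0,-0.018,0],[0,0,0],-1]
    - [[0,-0.024,0],[0,0,0],-1]
    - [[0,-0.03,0],[0,0,0],-1]

```text
clock: 14.95
position: [0.5584, -0.0676, 0.0402]
ee_rot: [3.14, 0.075, 0.001]
force: [1.5, -2.1, 1.0]
width: 0.01
```

Call:
play_rows:
  rows:
    - [[0,-0.005,0],[0,0,0],-1]
    - [[0,-0.01,0],[0,0,0],-1]
    - [[0,-0.015,0],[0,0,0],-1]
    - [[0,-0.02,0],[0,0,0],-1]

```text
clock: 15.35
position: [0.5577, -0.0573, 0.0401]
ee_rot: [3.141, 0.075, 0.0]
force: [0.1, -2.1, 0.1]
width: 0.006
```

Call:
play_rows:
  rows:
    - [[0,-0.003,0],[0,0,0],-1]
    - [[0,-0.006,0],[0,0,0],-1]
    - [[0,-0.009,0],[0,0,0],-1]
    - [[0,-0.012,0],[0,0,0],-1]

```text
clock: 15.75
position: [0.5574, -0.0514, 0.04]
ee_rot: [3.141, 0.075, -0.0]
force: [-0.0, -1.9, 1.0]
width: 0.007
```

Call:
play_rows:
  rows:
    - [[0,-0.002,0],[0,0,0],-1]
    - [[0,-0.004,0],[0,0,0],-1]

```text
clock: 15.95
position: [0.5574, -0.0494, 0.0401]
ee_rot: [3.141, 0.076, 0.0]
force: [-0.4, -2.5, -0.6]
width: 0.007
```

Call:
play_rows:
  rows:
    - [[0,-0.002,0],[0,0,0],-1]
    - [[0,-0.004,0],[0,0,0],-1]

```text
clock: 16.15
position: [0.5573, -0.0489, 0.0401]
ee_rot: [3.139, 0.074, 0.0]
force: [0.7, -9.1, 0.3]
width: 0.003
```

Call:
play_rows:
  rows:
    - [[0,-0.001,0],[0,0,0],-1]
    - [[0,-0.002,0],[0,0,0],-1]
    - [[0,-0.002,0],[0,0,0],-1]

```text
clock: 16.45
position: [0.5573, -0.0488, 0.0401]
ee_rot: [3.138, 0.072, 0.0]
force: [1.3, -8.5, 0.9]
width: 0.004
```

The bolt is hard against its end stop. Backing off, then rising.

Call:
play_rows:
  rows:
    - [[0,0.01,0],[0,0,0],-1]
    - [[0,0.03,0],[0,0,0],-1]
    - [[0,0.06,0],[0,0,0],-1]
    - [[0,0.08,-0.06],[0,0,0],-1]
    - [[0,0.1,-0.15],[0,0,0],-1]
    - [[0,0.14,-0.24],[0,0,0],-1]
    - [[0,0.18,-0.32],[0,0,0],-1]
    - [[0,0.18,-0.38],[0,0,0],-1]
    - [[0,0.18,-0.38],[0,0,0],-1]
    - [[0,0.18,-0.38],[0,0,0],-1]

```text
clock: 17.45
position: [0.5616, -0.1371, 0.2305]
ee_rot: [-3.141, -0.075, -0.002]
force: [-1.2, 0.6, 0.2]
width: 0.006
```

```bash
python3 - <<'E'
from cell import arm, eyes
import cv2,numpy as np
s=arm.observe();print(s['clock'],s['force'],s['position'])
c=eyes.get_calibration("wrist");p,d=eyes.get_image("wrist")
cv2.imwrite("pics/wrist6.png",p[:,:,::-1]);np.savez("pics/wrist6.npz",p=p,d=d,**c)
c=eyes.get_calibration("scene");p,d=eyes.get_image("scene");np.savez("pics/scene6.npz",p=p,d=d,**c)
cv2.imwrite("pics/scene6.png",cv2.resize(p[140:290,250:450,::-1],None,fx=4,fy=4,interpolation=cv2.INTER_CUBIC))
c=eyes.get_calibration("side");p,d=eyes.get_image("side");np.savez("pics/side6.npz",p=p,d=d,**c)
cv2.imwrite("pics/side6.png",p[:,:,::-1])
E
```

```text
17.45 [-1.23165724  0.62590329  0.22857061] [ 0.56159519 -0.1370864   0.23047838]
```

View pics/wrist6.png

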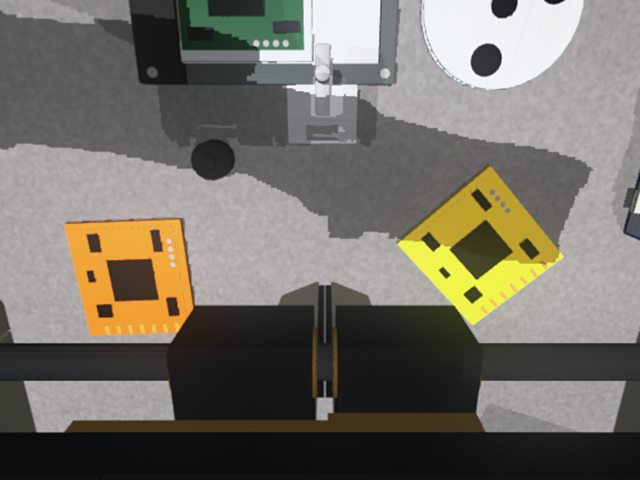

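View pics/scene6.png

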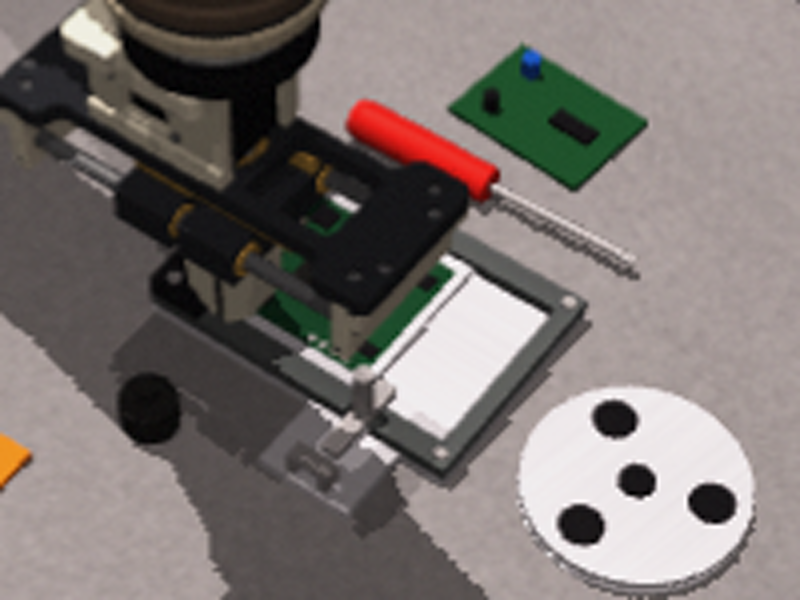

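View pics/side6.png

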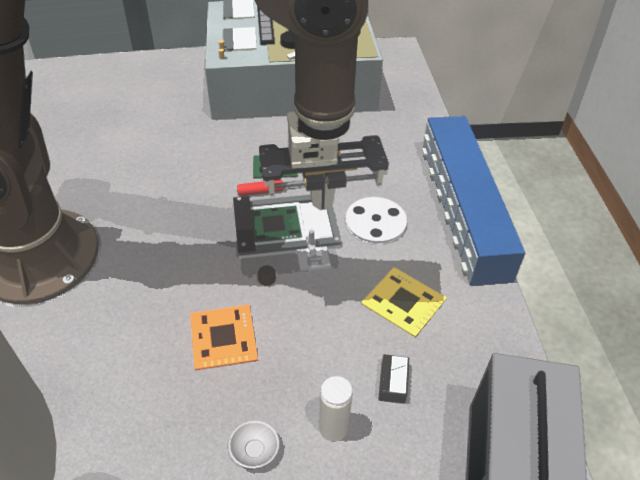

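The bolt nose stands in the channel behind the carrier (wrist px 322, 50) with the knob at (322, 72), and the bystanders look unmoved. One numeric check remains.

```bash
python3 - <<'E'
from h import *
w=load('pics/wrist6.npz')
k=onz(w,322,72,.052)
O=np.array([.5084,.0294]);a=np.radians(2.75);R=np.array([[np.cos(a),np.sin(a)],[-np.sin(a),np.cos(a)]])
print('knob fixture',R@(k[:2]-O))
for q in [(310,55)]: print('carrier far edge fixture (expect .035)',R@(onz(w,*q,.013)[:2]-O))
print('nose tip',R@(onz(w,323,43,.016)[:2]-O))
a0=load('pics/side0.npz')['p'].astype(int);a1=load('pics/side6.npz')['p'].astype(int)
for n,(u,v,r) in dict(roller=(266,275,8),meter=(394,378,20),can=(336,408,20),dish=(254,445,26),reel=(380,222,25),orange=(223,336,30)).items():
    print(n,abs(a0-a1)[v-r:v+r,u-r:u+r].mean().round(2))
E
python3 -c "
from cell import arm
s=arm.observe();print(s['clock'],s['force'],abs(s['dq']).max());print(arm.sign_off())"
```

```text
knob fixture [ 0.04374379 -0.06587937]
carrier far edge fixture (expect .035) [ 0.03368877 -0.04999627]
nose tip [ 0.0444087 -0.0413692]
roller 9.9
meter 3.49
can 4.69
dish 5.7
reel 45.46
orange 3.57
17.6 [0.46789747 0.33789674 0.07912491] 0.004719730883534962
the job is handed in; nothing more can be done
None
```

The carrier is fully home, the bolt is fully across behind it, and the job was handed in at about 17.6 s with the arm clear of everything.

**Carrier:** I drew it about 40 mm by the rubber pad. Every press reading was 16.4 N or less, taken at the end of each move. It met the spring contact at x ≈ 0.495. At x = 0.483 the pull rose to about 11 N and the finger began to slip, which I took as the stop. With the finger lifted, the pad measured (0.483, 0.029), which matches home within about 1 mm.

**Bolt:** I pushed it by the knob until it stopped hard, with about 9 N resisting. The knob ended at fixture y = -65.9 mm (about -66 expected), with the nose standing in the channel behind the carrier. The carrier's far edge measured x = 33.7 mm against the expected 35, within measuring error.

**Bystanders:** They look unmoved. The before-and-after image difference was small for the roller, meter, can, dish and orange board. At the reel it was large (45). I put that down to changed lighting and arm shadow: its outline sits in the same place in both pictures, but I did not measure it. The screwdriver and spare board I checked only by eye.

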